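# Close the canted food pan

### The job

The clean food pan on the slanted stand is to be closed for the night: take its own rectangular lid by the handle, set it on the pan, and then press both ends of the lid firmly down, square to the slope, until the stiff seals under both ends have gone fully home and the lid sits flush on the rim. The pan is sprung and sinks under your push, so go by feel. Do not force the lid hard enough to crack it, leave the bottles, jug, jar and round lid where they are, and let go at the end.

Things in the scene. Friction and masses are not known exactly. Their poses are not given: they have to be found in the camera images.
- pan: Open empty grey plastic pan in a slanted stand, mouth leaning 30 degrees to the robot. Origin: centre of the mouth, at the rim, 130 mm up. z: out of the mouth, square to the rim; y: along the long side, level; x: up the slope. Mouth 100 (x) by 150 mm (y), 70 deep, wall 4. End flanges, flush with the rim, reach y = +92 and -92 mm. Sprung: under a push it sinks some mm along -z (20 at most), comes back.
- seal_left (a joint): Black rubber seal bar, 90 x 9 mm, in the end flange at y = +85.5 mm of the pan. Value: how far it is pushed in square to the rim, 0 (stands 8 mm above the rim) to 0.008 m (flush, hard stop); starts at 0 to 2 mm. Stiff: gives under a steady 10 to 15 N, does not spring back. The lid's end rests on it and pushes it in.
- seal_right (a joint): The same seal bar in the other end flange, at y = -85.5 mm of the pan; same values and stiffness.
- lid_grip (a point): Centre of the bar handle of the pan's pale rectangular lid. The lid starts loose on the table, handle up, left or right. Handle 18 mm wide (x), 64 mm long (y), 28 mm high, standing on the middle of the plate; this point is half-way up it, 40 mm above the table. z out of the lid, y along its long side; a half turn about z makes no difference. With the lid fully home it lies 20 mm out along the pan's z.
- lid_plate (a point): Centre of the lid plate's top face, under the handle, 14 mm below the handle's centre; same axes. Plate 114 mm (x) by 186 mm (y), 6 mm thick. Fully home, this face lies 6 mm out from the rim along the pan's z; up to 14 mm while it rests on raised seals.
- lid: The same lid; origin at the centre of the foot of its plug, 40 mm below the handle's centre, same axes. The plug, under the plate, locates in the pan's mouth: 20 mm deep, 95 x 145 mm for the upper 8 mm, 89 x 139 mm below. Mass 0.15 to 0.31 kg. The lid cracks if pressed onto the pan with more than 45 N.
- round_lid: Loose round lid, 124 mm across and 34 mm high with its bar handle, of the same plastic: not for this pan, leave alone. Lies on the other side from the rectangular lid. Origin: centre of its underside.
- bottle_a: Full juice bottle, 64 mm across, 170 mm tall, far left; leave alone. Origin: centre of its underside.
- bottle_b: Same bottle, far right; leave alone. Origin: centre of its underside.
- bottle_c: Same bottle, left of the stand; leave alone. Origin: centre of its underside.
- jug: Clear jug with a side handle, 90 mm across, 110 mm tall, left; leave alone. Origin: centre of its underside.
- jar: Small jar, 60 mm across, 65 mm tall, between robot and stand; leave alone. Origin: centre of its underside.
Mind the look-alikes: they are no part of the job. Leave any pink look-alike of the lid alone.

How it is judged:
On the way, in this order (a step that is already met when the one before it is completed fails the run):
1. the lid lies in place on the pan, its plug in the mouth, and is not yet pressed home at both ends (x of lid_grip in the frame of pan between -0.008 and 0.008 m and y of lid_grip in the frame of pan between -0.008 and 0.008 m and angle between the y axis of lid_grip and the y axis of pan, either way round below 0.12 rad and z of lid_grip in the frame of pan below 0.034 m and value of joint any of seal_left, seal_right below 0.005 m), for 0.05 s.
2. both ends of the lid are pressed fully home (x of lid_grip in the frame of pan between -0.008 and 0.008 m and y of lid_grip in the frame of pan between -0.008 and 0.008 m and angle between the y axis of lid_grip and the y axis of pan, either way round below 0.12 rad and angle between the z axis of lid_grip and the z axis of pan, either way round below 0.03 rad and z of lid_grip in the frame of pan between 0.015 and 0.0225 m and value of joint each of seal_left, seal_right above 0.0065 m), for 0.1 s.
At the end, for the whole second after the job is handed in: The rectangular lid is on the pan, centred within 8 mm along both axes and turned by less than 0.12 rad, flush (within 0.03 rad and 2.5 mm of fully home), both seal bars pushed down more than 6.5 of their 8 mm, and the lid is at rest (all of step 2 and linear speed of lid below 0.02 m/s); the robot touches nothing.
It fails at once if the lid is cracked: pressed onto the pan with more than 45 N (contact force between lid and pan above 45 N).
It fails at once if a bystander (round lid, bottles, jug, jar) is moved by more than 30 mm (distance of any of round_lid, bottle_a, bottle_b, bottle_c, jug, jar from where it was at the start of the episode above 0.03 m).
It also fails if it takes over 58 s, if anything falls off the work surface, if the arm or the gripper's body presses on something with over 40 N, if the wrist force passes 120 N, or if a joint passes its speed limit or range.

### The arm

A 6-joint arm with a two-finger parallel gripper is mounted at the origin on the work surface. World frame = base frame: x ahead of the robot, y to its left, z up, the work surface at z = 0. Lengths are in m, angles in rad, forces in N, time in s.
With the tool pointing down it reaches from about 0.275 to 0.825 m from the base axis. Payload 4.9 kg.
Tool frame: the origin (TCP) lies midway between the tips of the shut fingers; the grasp point (between the pads) lies 19 mm behind it (bot.grip_depth is the distance from the TCP to the grasp point, in m); z points along the fingers, y is the line along which they close (so a half turn about z gives the same grasp; the last joint's range is limited). The gripper opens to 85 mm and grips with 20 to 120 N. Pads are 22 mm wide; open, the fingers measure 114 mm over their backs; the gripper's body (76 mm by 85 mm) begins 54 mm behind the grasp point. The pads swing forward as they close: fully open they stand 13 mm farther back than shut.
Start: joints at [-1.338, 0.326, -0.193, 1.052, 0, 1.437], TCP at [0.197, -0.513, 0.231] pointing down, gripper open.
Joint ranges: [-2.65, 2.65], [-0.97, 1.79], [-1.3, 1.35], [-1.93, 2.1], [-1.47, 1.37], [-3.14, 3.14]. Speed limits (rad/s): [2.57, 2.57, 3.14, 3.14, 3.14, 3.14].

### API

Orientations are given as a unit quaternion [w, x, y, z].
In Python, from cell import bot gives the robot as it stands. Calls block until the motion is done:
- bot.move_pose(position, orientation): joint-space move of the TCP to a pose.
- bot.move_linear(position, speed=0.15, rotation=None, until_force=None): straight line of the TCP; rotation=None keeps the orientation; speed is the mean speed in m/s. With until_force (N) it stops when the force on the tool has changed by that much, and returns True; else False.
- bot.goto_joints(angles): joint-space move.
- bot.set_gripper(opening, grasp_force=None): opening from 0.0 (shut) to 1.0 (fully open); grasp_force is the grip in N (None keeps the last); returns when the fingers have stopped.
- bot.wait(seconds).
- bot.solve_ik(position, orientation): joint angles nearest the present ones, or None.
- bot.camera(name): name is "scene" or "top"; returns the picture (420x560x3 uint8, red, green, blue); there is no depth.
- bot.calibration(name): a dict with "mtx" (3x3 intrinsics, pixels), "extrinsics" (4x4, takes a point from world to camera coordinates). Camera axes: x right, y down, z forward; pixel columns grow to the right and rows downward; lengths in m; the calibration is good to about 2 mm. A picture is of the moment at which its call begins. calibration takes no time and is no camera call.
A pose or a line that the arm cannot do raises bot.PlanningError and nothing moves.
- bot.close_job(): hands the job in; it is judged then, once.
Trained networks look in the newest picture that a camera, given by its name, has taken for a name from the list of things; names that differ only in an ending like _2 or _b are one class to them, and where a whole thing is asked for, a point or a joint stands for the part that bears it (a point fixed in the world has none). Each returns a list of dicts, best first, with "confidence" (0 to 1); they miss things now and then, are a little off and sometimes report something else, mostly with a low value. They report only what shows in the picture. A call takes as long as a camera call. They do not tell look-alikes from the thing itself.
- bot.search_frame(camera, thing): "bbox" ([left, top, width, height] in pixels, round what is visible of it).
Readings, each from a call of its own:
- bot.read_clock(): time.
- bot.read_joint_positions(): joint angles.
- bot.read_joint_vel(): joint speeds.
- bot.read_joint_efforts(): joint torques, N m.
- bot.read_position(): TCP position.
- bot.read_tool_rot(): TCP orientation.
- bot.read_ft_force(): force on the tool from outside, world axes, zero at the start.
- bot.read_moment(): the same for the moment, N m.
- bot.read_gripper_width(): opening from 0.0 (shut) to 1.0 (fully open).
- bot.read_finger_force(): force on a finger pad.
Only numpy, scipy, OpenCV 4.12 (cv2) and the standard library are available. Lean on these libraries where they do the work, as an engineer would, in place of code of your own. Each camera call takes 0.05 s, during which the arm holds its last target. There are 200 camera calls.

## Working session

There is one attempt and no reset: what is moved stays moved. The work goes in short steps, each a Python script; the robot and the scene stay as the last script left them, time stands still between calls to the robot, and variables do not carry over. Pictures are saved under pics/ and viewed, at most 10 in all, crops included, and the job is handed in when it is done.

```bash
mkdir -p pics; ls; python3 - <<'E'
from cell import bot
import cv2,numpy as np
for n in("scene","top"):
    im=bot.camera(n); cv2.imwrite(f"pics/{n}0.png",im[:,:,::-1])
    c=bot.calibration(n); print(n,np.round(c["mtx"],1).tolist(),np.round(c["extrinsics"],4).tolist())
    for t in("pan","lid","lid_grip","round_lid","jar","seal_left","seal_right"):
        print(t,[(np.round(d["bbox"]).astype(int).tolist(),round(d["confidence"],2)) for d in bot.search_frame(n,t)])
print(bot.read_clock())
E
```

```text
pics
scene [[453.5, 0.0, 284.4], [0.0, 453.5, 215.9], [0.0, 0.0, 1.0]] [[0.0685, 0.9976, -0.0046, -0.1043], [0.6055, -0.0453, -0.7946, -0.1942], [-0.7929, 0.0517, -0.6071, 1.7596], [0.0, 0.0, 0.0, 1.0]]
pan [([226, 228, 70, 44], 0.77)]
lid [([135, 176, 63, 26], 0.8), ([130, 216, 69, 34], 0.74)]
lid_grip [([132, 215, 67, 37], 0.94), ([137, 177, 58, 28], 0.62)]
round_lid [([334, 224, 39, 27], 0.97), ([131, 217, 71, 31], 0.65)]
jar [([281, 214, 19, 21], 0.67), ([377, 242, 29, 53], 0.54)]
seal_left []
seal_right []
top [[533.4, 0.0, 283.0], [0.0, 533.4, 210.0], [0.0, 0.0, 1.0]] [[-0.0185, -0.9998, -0.0009, 0.0685], [-0.9938, 0.0185, -0.1096, 0.4552], [0.1096, -0.0012, -0.994, 1.5752], [0.0, 0.0, 0.0, 1.0]]
pan []
lid [([364, 197, 74, 58], 0.56), ([440, 293, 10, 22], 0.49)]
lid_grip [([365, 200, 72, 53], 0.87), ([444, 295, 6, 20], 0.52), ([272, 171, 2, 6], 0.51)]
round_lid [([188, 194, 44, 40], 0.7)]
jar [([262, 213, 16, 18], 0.61)]
seal_left [([271, 154, 5, 28], 0.56)]
seal_right [([332, 144, 4, 32], 0.46)]
0.8
```

View pics/scene0.png

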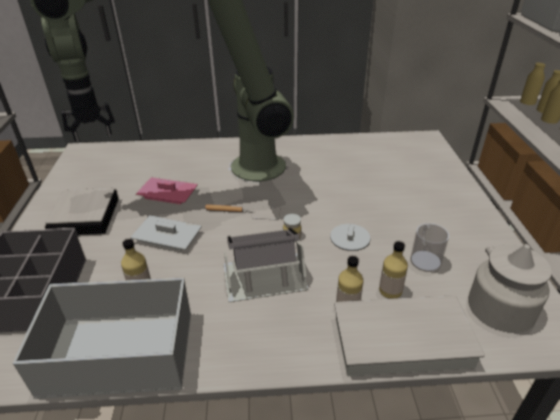

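View pics/top0.png

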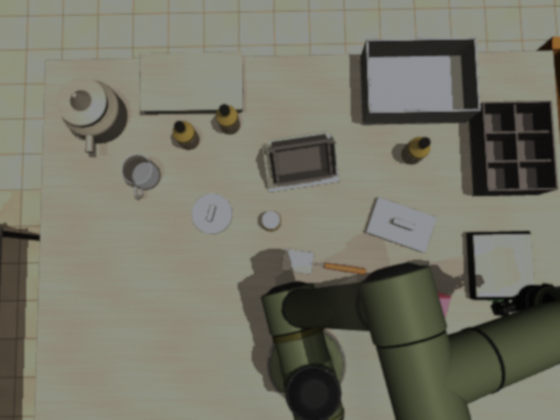

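Scene: the pale rectangular lid is at scene (167,233) / top (400,224). It could be confused with the pink lid (scene 167,188), the round lid (top 212,213), the white-bottomed tray (top 500,265) and the paper scrap (top 300,261). I choose the pale rectangular lid. Next, a close crop of lid and pan.

```bash
cat > h.py <<'E'
import cv2,numpy as np
from cell import bot
from scipy.spatial.transform import Rotation as R
def ray(n,px,z):
    c=bot.calibration(n);K=c["mtx"];E=np.array(c["extrinsics"]);Rm,t=E[:3,:3],E[:3,3]
    o=-Rm.T@t; d=Rm.T@np.linalg.solve(K,[px[0],px[1],1]); return o+d*(z-o[2])/d[2]
def proj(n,P):
    c=bot.calibration(n);E=np.array(c["extrinsics"])
    q=(np.atleast_2d(P)@E[:3,:3].T+E[:3,3])@np.array(c["mtx"]).T; return q[:,:2]/q[:,2:]
def quat(M): q=R.from_matrix(M).as_quat(); return [q[3],q[0],q[1],q[2]]
E
python3 - <<'E'
from h import *
t=cv2.imread("pics/top0.png");s=cv2.imread("pics/scene0.png")
g=cv2.cvtColor(t,cv2.COLOR_BGR2HSV)
f=lambda im,x,y,w,h,k:cv2.resize(im[y:y+h,x:x+w],None,fx=k,fy=k,interpolation=cv2.INTER_CUBIC)
a=f(t,355,190,90,65,4.0);b=f(t,255,125,90,75,4.0);c=f(s,215,220,100,75,4.0);d=f(s,125,205,90,60,4.0)
W=np.zeros((600,780,3),np.uint8)
W[:260,:360]=a;W[300:600,:360]=b;W[300:600,370:770]=c;W[:240,370:730]=d
cv2.imwrite("pics/crop.png",cv2.convertScaleAbs(W,alpha=1.3,beta=20))
for p in[(400,224),(385,250),(430,220),(340,200)]:print(p,t[p[1],p[0]],g[p[1],p[0]])
E
```

```text
(400, 224) [134 133 131] [100   6 134]
(385, 250) [112 126 135] [ 18  43 135]
(430, 220) [148 144 141] [107  12 148]
(340, 200) [124 140 142] [ 27  32 142]
```

View pics/crop.png

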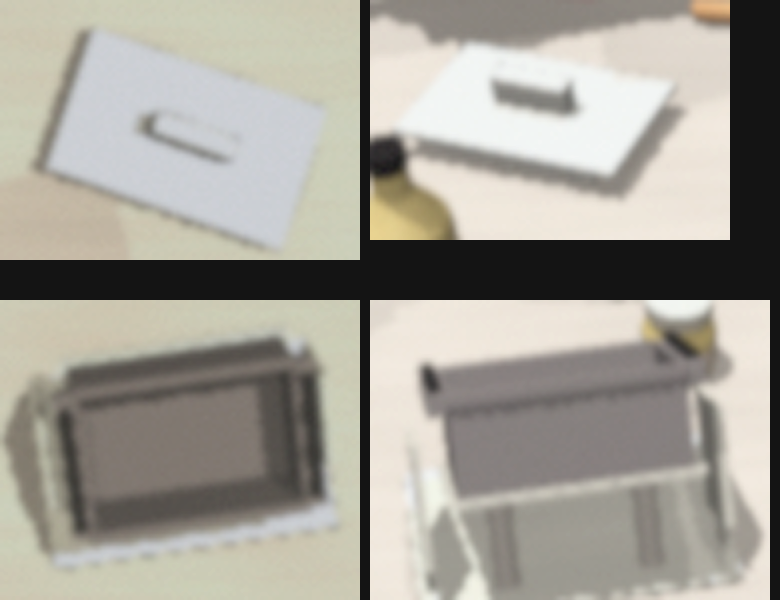

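The crop confirms it: a pale rectangular plate with a bar handle (scene 167,233). The pan's black seals show at about top (273,165) and (332,157). Now a model fit for both, with an overlay.

```bash
cat > fit.py <<'E'
from h import *
from scipy.optimize import least_squares,minimize
t=cv2.imread("pics/top0.png");hsv=cv2.cvtColor(t,cv2.COLOR_BGR2HSV)
m=((hsv[...,1]<26)&(hsv[...,2]>105)).astype(np.uint8);roi=np.zeros_like(m);roi[192:257,358:442]=1;m*=roi
m=cv2.morphologyEx(m,cv2.MORPH_CLOSE,np.ones((9,9)))
cs,_=cv2.findContours(m,0,1);c=max(cs,key=cv2.contourArea)[:,0,:]
P=np.array([ray("top",p,0.026)[:2] for p in c]);(cx,cy),sz,_=cv2.minAreaRect((P*1000).astype(np.float32))
bx=cv2.boxPoints(cv2.minAreaRect((P*1000).astype(np.float32)));e=max((bx[1]-bx[0],bx[2]-bx[1]),key=np.linalg.norm)
lid=np.array([cx/1000,cy/1000,np.arctan2(e[1],e[0])]);print("lid",lid,sz)
def panT(p):
    M=R.from_euler("zy",[p[2],-np.pi/6]).as_matrix();return M,np.array([p[0],p[1],.13])
G={n:cv2.GaussianBlur(cv2.cvtColor(cv2.imread(f"pics/{n}0.png"),cv2.COLOR_BGR2GRAY),(0,0),.7).astype(np.float32) for n in("top","scene")}
yy,xx=np.meshgrid(np.linspace(-3,3,3),np.linspace(-42,42,25));
def samp(n,M,o,pts):
    q=proj(n,pts/1000@M.T+o).astype(np.float32);return cv2.remap(G[n],q[None,:,0],q[None,:,1],1)[0]
def bar(c,h=7):return np.c_[xx.ravel(),c+yy.ravel(),np.full(xx.size,h)]
def cost(p):
    M,o=panT(p);return sum(samp("top",M,o,bar(s*85.5)).mean() for s in(1,-1))
cen=ray("top",(302,160),.13);p0=[cen[0],cen[1],0]
best=min(((cost((x,y,a)),x,y,a) for x in p0[0]+np.arange(-.02,.021,.002) for y in p0[1]+np.arange(-.02,.021,.002) for a in np.arange(-.2,.21,.02)))
r=minimize(cost,best[1:],method="Nelder-Mead",options=dict(initial_simplex=np.array(best[1:])+np.array([[0,0,0],[.003,0,0],[0,.003,0],[0,0,.03]])))
pan=r.x;print("pan",pan,r.fun)
np.save("est.npy",np.r_[lid,pan])
def crop(n,x,y,w,h,k,polys):
    im=cv2.resize(cv2.imread(f"pics/{n}0.png")[y:y+h,x:x+w],None,fx=k,fy=k,interpolation=cv2.INTER_CUBIC)
    im=cv2.convertScaleAbs(im,alpha=1.5,beta=15)
    for q,col in polys:
        q=((proj(n,q)-[x,y]+.5)*k-.5).astype(int);cv2.polylines(im,[q],True,col,1)
    return im
M,o=panT(pan);rect=lambda a,b,c0,h:(np.array([[a,c0+b,h],[a,c0-b,h],[-a,c0-b,h],[-a,c0+b,h]])/1000)@M.T+o
pol=[(rect(50,75,0,0),(0,255,0)),(rect(45,4.5,85.5,7),(0,0,255)),(rect(45,4.5,-85.5,7),(0,0,255)),(rect(54,92,0,0),(255,255,0))]
c,s=np.cos(lid[2]),np.sin(lid[2]);L=lambda a,b,z:np.array([[lid[0]+u*c-v*s,lid[1]+u*s+v*c,z] for u,v in((a,b),(a,-b),(-a,-b),(-a,b))])
pl=[(L(.093,.057,.026),(0,0,255)),(L(.032,.009,.054),(0,160,0))]
W=np.zeros((600,800,3),np.uint8)
for im,(u,v) in((crop("top",255,128,90,65,4.4,pol),(0,0)),(crop("scene",212,220,90,60,4.4,pol),(400,0)),(crop("top",355,190,90,65,4.4,pl),(0,300)),(crop("scene",125,205,90,60,4.4,pl),(400,300))):W[v:v+im.shape[0],u:u+im.shape[1]]=im
cv2.imwrite("pics/fit.png",W)
E
python3 fit.py
```

```text
lid [ 0.4040022  -0.3028544   1.21390402] (209.59048461914062, 119.68904876708984)Traceback (most recent call last):
  File "fit.py", line 20, in <module>
    best=min(((cost((x,y,a)),x,y,a) for x in p0[0]+np.arange(-.02,.021,.002) for y in p0[1]+np.arange(-.02,.021,.002) for a in np.arange(-.2,.21,.02)))
  File "fit.py", line 20, in <genexpr>
    best=min(((cost((x,y,a)),x,y,a) for x in p0[0]+np.arange(-.02,.021,.002) for y in p0[1]+np.arange(-.02,.021,.002) for a in np.arange(-.2,.21,.02)))
               ~~~~^^^^^^^^^
  File "fit.py", line 18, in cost
    M,o=panT(p);return sum(samp("top",M,o,bar(s*85.5)).mean() for s in(1,-1))
                       ~~~^^^^^^^^^^^^^^^^^^^^^^^^^^^^^^^^^^^^^^^^^^^^^^^^^^^
  File "fit.py", line 18, in <genexpr>
    M,o=panT(p);return sum(samp("top",M,o,bar(s*85.5)).mean() for s in(1,-1))
                           ~~~~^^^^^^^^^^^^^^^^^^^^^^^
  File "fit.py", line 15, in samp
    q=proj(n,pts/1000@M.T+o).astype(np.float32);return cv2.remap(G[n],q[None,:,0],q[None,:,1],1)[0]
      ~~~~^^^^^^^^^^^^^^^^^^
  File "h.py", line 8, in proj
    c=bot.calibration(n);E=np.array(c["extrinsics"])
ValueError: time passes only in moves, steps and waits
```

```bash
sed -i 's/from_euler("zy"/from_euler("ZY"/; s/^cs,_=/m=cv2.morphologyEx(m,cv2.MORPH_OPEN,np.ones((9,9)))\ncs,_=/' fit.py
sed -i 's/bot.calibration(n)/cal(n)/; s/^def ray/import functools\n@functools.lru_cache\ndef cal(n): return bot.calibration(n)\ndef ray/' h.py
sed -i 's/c=bot.calibration/c=cal/' h.py; python3 fit.py
```

```text
lid [ 0.40580414 -0.29802164  1.2139039 ] (197.37255859375, 119.68904876708984)
pan [0.58122201 0.00311175 0.13333328] 86.53190612792969
```

View pics/fit.png

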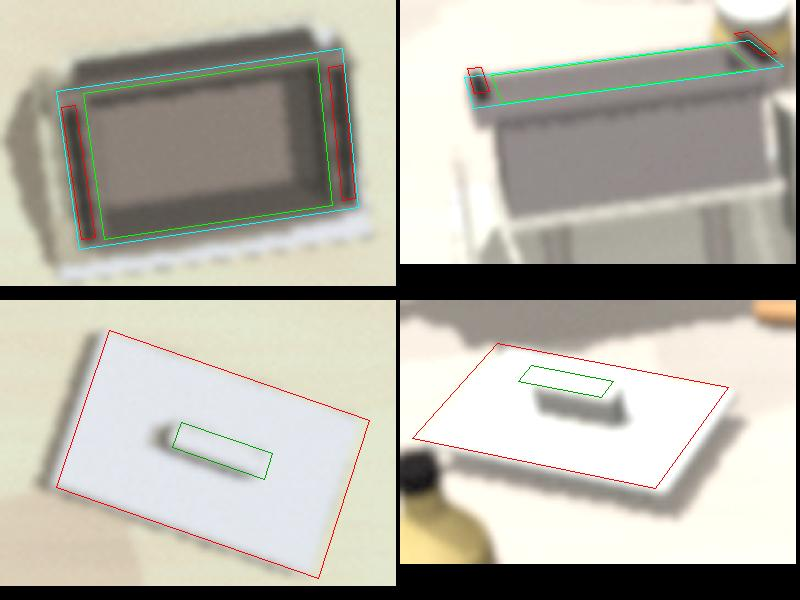

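Lid overlay is a few mm off along its long axis (right edge overshoots by about 2 px), and the pan in the scene view is off by about 1.5 px. I'll refine both with a joint two-camera contrast fit.

```bash
cat > p.py <<'E'
s=open("fit.py").read()
a=s.index("def cost");b=s.index("np.save")
new='''
from scipy.optimize import differential_evolution as DE
xx2=np.linspace(-40,40,25)
def cost(p,cams=("top","scene")):
    M,o=panT(p);v=0
    for n in cams:
        for s in(1,-1):
            v+=samp(n,M,o,bar(s*85.5)).mean()
            e=[[x,s*(85.5+d),7] for x in(-50,50) for d in(-2,2)];i=[[x,s*77.5,0] for x in xx2]
            v-=.5*samp(n,M,o,np.array(e)).mean()+.5*samp(n,M,o,np.array(i,float)).mean()
    return v
I={n:cv2.imread(f"pics/{n}0.png").astype(np.float32) for n in G}
C={n:cv2.GaussianBlur(I[n][...,0]-I[n][...,2]+.25*I[n].mean(2),(0,0),.7) for n in G}
def lcost(l,cams=("top","scene")):
    c,s=np.cos(l[2]),np.sin(l[2]);v=0
    def S(u,w):
        P=np.c_[l[0]+u*c-w*s,l[1]+u*s+w*c,np.full(len(u),.026)];q=proj(n,P).astype(np.float32);return cv2.remap(C[n],q[None,:,0],q[None,:,1],1)[0].mean()
    k=np.linspace(-1,1,30)
    for n in cams:
        for d,sg in((-.004,1),(.004,-1)):
            for z in(1,-1): v-=sg*(S(np.full(30,z*(.093+d)),.05*k)+S(.085*k,np.full(30,z*(.057+d))))
    return v
for cams in(("top",),("scene",),("top","scene")):
    q0=np.array([.581,.003,.133]);w=np.array([.015,.015,.1]);pan=DE(cost,list(zip(q0-w,q0+w)),args=(cams,),seed=1,maxiter=60).x
    q0=lid if cams==("top",) else q0l;q0l=q0;l=DE(lcost,list(zip(q0-w,q0+w)),args=(cams,),seed=1,maxiter=60).x
    print(cams,"pan",pan.round(4),"lid",l.round(4))
lid=l
'''
open("fit.py","w").write(s[:a]+new+s[b:].replace("alpha=1.5,beta=15","alpha=1.2,beta=0"))
E
python3 p.py; python3 fit.py
```

```text
lid [ 0.40580414 -0.29802164  1.2139039 ] (197.37255859375, 119.68904876708984)
('top',) pan [0.5773 0.0021 0.128 ] lid [ 0.4074 -0.2928  1.2152]
('scene',) pan [0.5886 0.0051 0.1281] lid [ 0.4112 -0.2908  1.1999]
('top', 'scene') pan [0.588  0.0032 0.2038] lid [ 0.4082 -0.2921  1.2092]
```

View pics/fit.png

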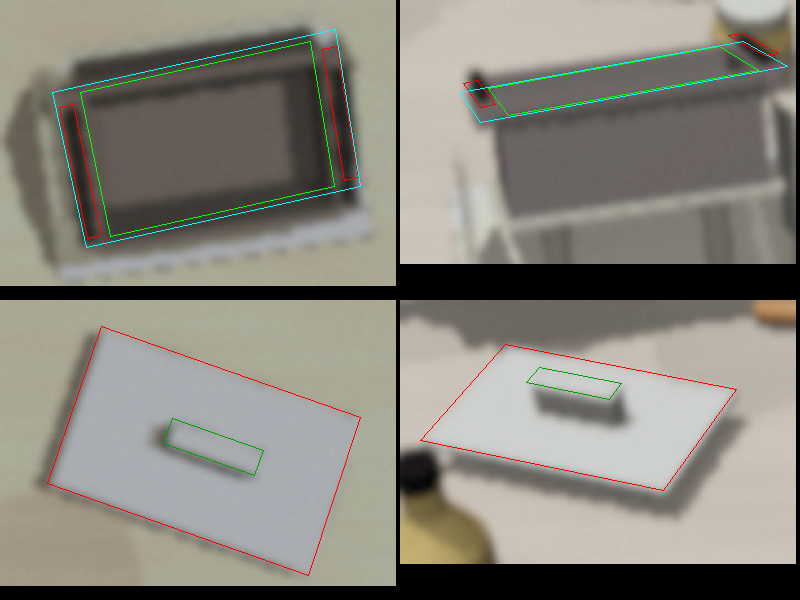

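The lid fit is now good in both views. For the pan I'll keep the top view (x≈0.580, y≈0.003, yaw≈0.129), because in the scene view the mouth is nearly edge-on and that biases the estimate. Now to grasp the lid.

```bash
cat >> h.py <<'E'
LID=np.array([.4085,-.292]);LYAW=1.211
def setpan(x=.580,y=.003,a=.129):
    return R.from_euler("ZY",[a,-np.pi/6]).as_matrix(),np.array([x,y,.13])
PM,PO=setpan()
def rot(zax,yax):   # tool rotation from z axis and closing axis
    z=np.array(zax,float);y=np.array(yax,float);return np.c_[np.cross(y,z),y,z]
def onpan(x,y,z): return (PO+PM@np.array([x,y,z])).tolist()
E
python3 - <<'E'
from h import *
for n,p,z in(("jar",(270,220),.03),("botb",(413,158),.0),("botc",(228,118),.17)):print(n,ray("top",p,z).round(3))
lx=np.array([np.sin(LYAW),-np.cos(LYAW),0])
ok=[]
for s in(1,-1):
    q=quat(rot([0,0,-1],s*lx));a=bot.solve_ik([*LID,.03],q)
    b=[bot.solve_ik(onpan(0,0,h),quat(rot(-PM[:,2],s*PM[:,0]))) for h in(.1,.01)]
    b+=[bot.solve_ik(onpan(0,y,h),quat(rot(-PM[:,2],s*PM[:,0]))) for y in(.075,-.075) for h in(.08,-.02)]
    print(s,None if a is None else np.round(a,2),[None if v is None else np.round(v,2).tolist() for v in b])
    if a is not None and all(v is not None for v in b): ok.append((abs(b[0][5]),s))
s=min(ok)[1];print("sign",s)
q=quat(rot([0,0,-1],s*lx))
bot.set_gripper(1.0);bot.move_pose([*LID,.15],q);bot.move_linear([*LID,.07])
hit=bot.move_linear([*LID,.031],speed=.04,until_force=5);print("hit",hit,bot.read_position())
bot.set_gripper(0.0,grasp_force=60);print("w",bot.read_gripper_width(),bot.read_finger_force(),bot.read_position())
f0=np.array(bot.read_ft_force());bot.move_linear([*LID,.30],speed=.15)
print("w",bot.read_gripper_width(),f0,bot.read_ft_force(),bot.read_clock())
im=bot.camera("scene");cv2.imwrite("pics/lift.png",im[:,:,::-1])
E
```

```text
jar [0.427 0.099 0.03 ]
botb [ 0.613 -0.343  0.   ]
botc [0.701 0.208 0.17 ]
1 [-0.77  0.48 -0.57  0.53  0.    1.16] [[-0.25, -0.02, -0.81, 0.29, 0.19, 1.23], [-0.21, 0.18, -0.84, 0.05, 0.17, 1.27], [-0.06, 0.0, -0.84, 0.21, 0.09, 1.41], [-0.03, 0.25, -0.85, -0.05, 0.08, 1.43], [-0.42, 0.06, -0.77, 0.28, 0.26, 1.09], [-0.36, 0.29, -0.78, 0.03, 0.24, 1.14]]
-1 [-0.77  0.48 -0.57  0.53  0.   -1.98] [[-0.25, -0.02, -0.81, 0.29, 0.19, -1.91], [-0.21, 0.18, -0.84, 0.05, 0.17, -1.87], [-0.06, 0.0, -0.84, 0.21, 0.09, -1.73], [-0.03, 0.25, -0.85, -0.05, 0.08, -1.71], [-0.42, 0.06, -0.77, 0.28, 0.26, -2.05], [-0.36, 0.29, -0.78, 0.03, 0.24, -2.0]]
sign 1
hit False [ 0.40868585 -0.29218454  0.0312122 ]
w 0.19759599209273898 59.37663495540619 [ 0.40859135 -0.29211944  0.03125697]
w 0.19561587144895157 [-0.16422613  0.81115597  2.88978226] [ 0.68463444  0.68996884 -2.0963127 ] 6.6
```

```bash
python3 - <<'E'
from h import *
q=quat(rot(-PM[:,2],PM[:,0]))
bot.move_pose(onpan(0,0,.12),q);bot.move_linear(onpan(0,0,.06),speed=.1)
print(bot.read_position(),onpan(0,0,.06),bot.read_ft_force(),bot.read_clock())
W=np.zeros((560,800,3),np.uint8)
for n,(x,y,w,h),v in(("top",(240,110,120,100),0),("scene",(200,170,120,100),400)):
    im=bot.camera(n)[:,:,::-1];cv2.imwrite(f"pics/{n}1.png",im)
    k=3.33;c=cv2.resize(im[y:y+h,x:x+w],None,fx=k,fy=k,interpolation=cv2.INTER_CUBIC);c=cv2.convertScaleAbs(c,alpha=1.3)
    c2=c.copy()
    for a,b,z,col in((.057,.093,.055,(0,0,255)),(.054,.092,0,(255,255,0))):
        P=np.array([onpan(s*a,t*b,z) for s,t in((1,1),(1,-1),(-1,-1),(-1,1))])
        cv2.polylines(c2,[((proj(n,P)-[x,y]+.5)*k).astype(int)],True,col,1)
    hh=min(c.shape[0],280);ww=min(c.shape[1],400)
    W[:hh,v:v+ww]=c[:hh,:ww];W[280:280+hh,v:v+ww]=c2[:hh,:ww]
cv2.imwrite("pics/pre.png",W)
E
```

```text
[ 0.55042075 -0.00123567  0.1821432 ] [0.550249269038353, -0.0008592754822252342, 0.18196152422706632] [ 0.06620862 -0.21134369 -1.93362994] 8.5917
```

View pics/pre.png

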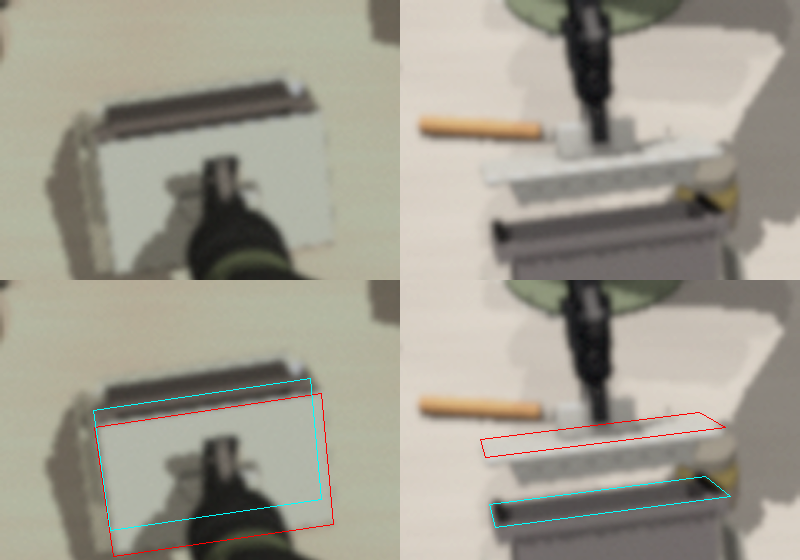

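The lid overlay (red) and pan overlay (cyan) both agree with the picture to about 1 px. The lid hangs square over the pan at top (305,165), so I'm lowering it by feel.

```bash
cat >> h.py <<'E'
def tcp(): return PM.T@(np.array(bot.read_position())-PO)*1000
def fz(): return PM.T@np.array(bot.read_ft_force())
E
python3 - <<'E'
from h import *
f0=fz();bot.move_linear(onpan(0,0,.034),speed=.06);print("pre",tcp().round(1),(fz()-f0).round(1))
hit=bot.move_linear(onpan(0,0,.012),speed=.015,until_force=4)
print(hit,tcp().round(1),(fz()-f0).round(1));bot.wait(.2);print(tcp().round(1),(fz()-f0).round(1),bot.read_moment(),bot.read_clock())
E
```

```text
pre [-0.5  0.2 33.6] [ 1.6 -0.2 -0.5]
True [-0.1 -0.1 17.1] [ 3.4 -1.4  6.6]
[-0.4  0.  17.2] [ 5.5 -2.2  5.4] [ 0.0396528  -0.06659627 -0.07611715] 10.5167
```

Contact came at 17 mm, exactly where the plug is in the mouth and the plate rests on the seals. Releasing, then pressing the ends with shut fingers.

```bash
python3 - <<'E'
from h import *
bot.set_gripper(1.0);p=tcp()/1000;bot.move_linear(onpan(p[0],p[1],.09),speed=.12);bot.set_gripper(0.0)
for y in(.075,-.075):
    bot.move_linear(onpan(0,y,.05),speed=.12);f0=fz()
    hit=bot.move_linear(onpan(0,y,-.015),speed=.02,until_force=3);a=tcp();fa=fz()-f0
    print("touch",hit,a.round(1),fa.round(1))
    hit=bot.move_linear(onpan(0,y,-.02),speed=.012,until_force=13)
    print("press",hit,tcp().round(1),(fz()-f0).round(1));bot.wait(.3);print("  held",tcp().round(1),(fz()-f0).round(1))
    bot.move_linear(onpan(0,y,.05),speed=.08)
print(bot.read_clock())
for n in("top","scene"):cv2.imwrite(f"pics/{n}2.png",bot.camera(n)[:,:,::-1])
E
```

```text
touch True [ 0.  75.  11.8] [1.5 0.  5.6]
press True [ 0.  75.2  0.5] [-0.9  0.8 18.3]
  held [ 0.1 75.2  0.9] [-0.8 -0.  16.3]
touch True [ -0.  -75.   11.2] [0.6 0.2 5.1]
press True [  0.  -75.2  -0.1] [-1.2  1.7 18.1]
  held [  0.  -75.2   0.3] [-0.4  1.8 16.7]
23.4
```

```bash
cat > press.py <<'E'
from h import *
import sys
F=float(sys.argv[1])
for y in(.075,-.075):
    bot.move_linear(onpan(0,y,.05),speed=.12);f0=fz()
    bot.move_linear(onpan(0,y,.018),speed=.08)
    hit=bot.move_linear(onpan(0,y,-.015),speed=.015,until_force=3);print("touch",hit,tcp().round(1),(fz()-f0).round(1))
    z=tcp()[2];log=[]
    while True:
        z-=1.0;bot.move_linear(onpan(0,y,z/1000),speed=.02,until_force=8);f=(fz()-f0)[2];log.append((round(tcp()[2],1),round(f,1)))
        if f>F or z<-14:break
    print(log);bot.wait(.2);print("  held",tcp().round(1),(fz()-f0).round(1))
    bot.move_linear(onpan(0,y,.05),speed=.12)
print(bot.read_clock())
E
python3 press.py 20
```

```text
touch True [-0.  75.   5.6] [ 2.2 -0.6  6.6]
[(np.float64(4.7), np.float64(6.7)), (np.float64(3.9), np.float64(9.1)), (np.float64(3.0), np.float64(11.1)), (np.float64(2.1), np.float64(12.8)), (np.float64(1.2), np.float64(14.9)), (np.float64(0.3), np.float64(17.5)), (np.float64(-0.6), np.float64(19.7)), (np.float64(-1.5), np.float64(21.6))]
  held [-0.  75.  -1.4] [-2.4 -0.9 21.4]
touch True [ -0.1 -75.    5.4] [2.1 0.6 4.5]
[(np.float64(4.5), np.float64(7.1)), (np.float64(3.6), np.float64(9.1)), (np.float64(2.8), np.float64(10.5)), (np.float64(1.9), np.float64(12.8)), (np.float64(1.0), np.float64(15.4)), (np.float64(0.1), np.float64(17.8)), (np.float64(-0.7), np.float64(19.7)), (np.float64(-1.6), np.float64(21.2))]
  held [  0.  -75.   -1.6] [-2.1  1.2 21.7]
35.0667
```

Both ends now follow the same pure spring line (2.35 N/mm) at equal height with no more give, so the seals are on their stops. One firmer, quick press each to confirm, then a look.

```bash
python3 - <<'E'
from h import *
for y in(-.075,.075):
    bot.move_linear(onpan(0,y,.03),speed=.2);f0=fz();bot.move_linear(onpan(0,y,.012),speed=.1)
    bot.move_linear(onpan(0,y,-.012),speed=.02,until_force=24);bot.wait(.2);f=(fz()-f0)[2];print(tcp().round(1),f.round(1),"z0",tcp()[2]+f/2.35)
    bot.move_linear(onpan(0,y,.04),speed=.15)
bot.move_linear(onpan(0,0.075,.14),speed=.2);bot.move_pose([.40,-.25,.35],bot.read_tool_rot());print(bot.read_clock())
W=np.zeros((300,800,3),np.uint8)
for n,(x,y,w,h),v in(("top",(255,125,90,68),0),("scene",(215,215,90,68),400)):
    im=bot.camera(n)[:,:,::-1];k=4.4
    c=cv2.convertScaleAbs(cv2.resize(im[y:y+h,x:x+w],None,fx=k,fy=k,interpolation=cv2.INTER_CUBIC),alpha=1.2)
    P=np.array([onpan(s*.057,t*.093,.006) for s,t in((1,1),(1,-1),(-1,-1),(-1,1))]);cv2.polylines(c,[((proj(n,P)-[x,y]+.5)*k).astype(int)],True,(0,0,255),1)
    W[:c.shape[0],v:v+c.shape[1]]=c
cv2.imwrite("pics/end.png",W)
E
```

```text
[  0.4 -75.2  -2.4] 23.1 z0 7.407436769461891
[ 0.4 75.  -2.3] 22.1 z0 7.157173953047979
41.75
```

View pics/end.png

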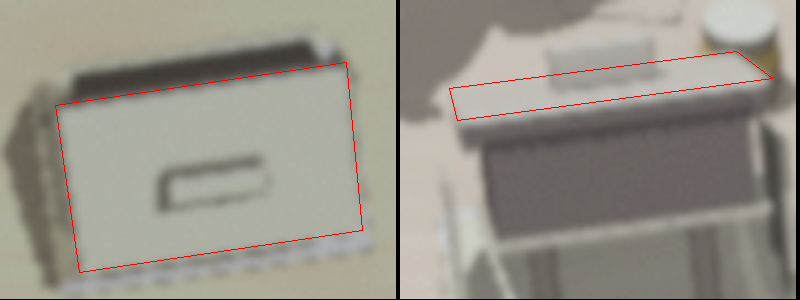

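The lid lies square and flush (top ≈ (302,162)). No black seal shows under either end, and the robot is clear.

```bash
python3 -c "
from cell import bot
print(bot.close_job())"
```

```text
the job is handed in; nothing more can be done
None
```

I set the rectangular lid on the pan, pressed both ends to their stops (about 23 N at most, well under the 45 N crack limit), let go and handed the job in after about 42 s; it looked square and flush in the last picture, but no verdict came back.

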